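# Pass instrument tins through the roller airlock

## Robot

A 7-joint arm with a two-finger parallel gripper is mounted at the origin on a cart in front of the work surface, level with it; the furniture and walls round the work are solid. World frame = base frame: x ahead of the robot, y to its left, z up, the work surface at z = 0. Lengths are in mm, angles in rad, forces in N, time in s.
With the tool pointing down it reaches from about 400 to 900 mm from the base axis. Payload 5.6 kg.
Tool frame: the origin (TCP) lies midway between the tips of the shut fingers; the grasp point (between the pads) lies 19 mm behind it; z points along the fingers, y is the line along which they close (so a half turn about z gives the same grasp; the last joint's range is limited). The gripper opens to 92 mm and grips with 3 to 60 N. Pads are 20 mm wide; open, the fingers measure 128 mm over their backs; the gripper's body (75 mm by 189 mm) begins 69 mm behind the grasp point.
Start: joints at [-1.385, 0.468, -0.012, 1.603, 0.006, 1.071, -0.056], TCP at [147.467, 633.058, 214.592] pointing down, gripper open.
Joint ranges: [-2.53, 2.53], [-0.31, 2.02], [-1.57, 1.55], [0.28, 2.44], [-1.29, 4.43], [0.15, 1.84], [-2.92, 2.92]. Speed limits (rad/s): [2.57, 2.57, 3.14, 3.14, 3.14, 3.14, 3.14].

## Interface

Orientations are given as a rotation vector (axis times angle).
In Python, from cell import robot, grip, kin, viewer gives the robot as it stands. Calls block until the motion is done:
- robot.movep(position, orientation): joint-space move of the TCP to a pose.
- robot.servo_line(position, feed=150, rotation=None): straight line of the TCP; rotation=None keeps the orientation; feed is the mean speed in mm/s.
- robot.goto_joints(angles): joint-space move.
- grip(opening, newtons=None): opening from 0.0 (shut) to 1.0 (fully open); newtons is the grip in N (None keeps the last); returns when the fingers have stopped.
- robot.hold(seconds).
- kin.ik(position, orientation): joint angles nearest the present ones, or None.
- robot.observe(): the state.
- viewer.read_camera(name): name is "scene" or "top"; returns the picture (384x512x3 uint8, red, green, blue); there is no depth.
- viewer.camera_info(name): a dict with "camera_matrix" (3x3 intrinsics, pixels), "R" (3x3) and "t" (3): a world point X has camera coordinates R X + t. Camera axes: x right, y down, z forward; pixel columns grow to the right and rows downward; lengths in mm; the calibration is good to about 2 mm. A picture is of the moment at which its call begins. camera_info takes no time and is no camera call.
A pose or a line that the arm cannot do raises robot.IKError and nothing moves.
- robot.job_done(): hands the job in; it is judged then, once.
Trained networks look in the newest picture that a camera, given by its name, has taken for a name from the list of things; names that differ only in an ending like _2 or _b are one class to them, and where a whole thing is asked for, a point or a joint stands for the part that bears it (a point fixed in the world has none). Each returns a list of dicts, best first, with "confidence" (0 to 1); they miss things now and then, are a little off and sometimes report something else, mostly with a low value. They report only what shows in the picture. A call takes as long as a camera call.
- viewer.silhouettes(name, camera): "mask" (384x512 bool, what is visible of it).
- viewer.pinpoint(name, camera): "at" ([x, y, z] in mm, in the coordinates of the camera as it stood for that picture, good to about 4 mm: a listed point, or the origin of a listed thing).
The state is a dict: "t": time; "joints": joint angles; "joint_velocities": joint speeds; "joint_torque": joint torques, N m; "tcp_pos": TCP position; "tcp_rot": TCP orientation; "contact_force": force on the tool from outside, world axes, zero at the start; "wrist_torque": the same for the moment, N m; "grip_width": opening from 0.0 (shut) to 1.0 (fully open); "grip_force": force on a finger pad.
Only numpy, scipy, OpenCV 4.12 (cv2) and the standard library are available. Lean on these libraries where they do the work, as an engineer would, in place of code of your own. Each camera call takes 0.05 s, during which the arm holds its last target. There are 200 camera calls.

## Task

Send all the metal instrument tins on the worktop through the roller pass-through to its low receiving end. First feel that the inner gate is shut by pressing down on its handle (push it home if it is not), then raise the outer gate fully, set the tins one by one on the rollers of the loading end so that they roll into the chamber, and when all are in, push the outer gate down shut. Then raise the inner gate fully so that the tins roll on to the end stop, and shut it again behind them; never have both gates open together, and leave the other things where they are.

Things in the scene. Friction and masses are not known exactly. Their poses are not given: they have to be found in the camera images.
- pass_lane: The roller pass-through, fixed to the worktop: aluminium frame 624 mm long (along its y), 100 mm wide (x); origin on the worktop under its centre, z up. Free-turning rollers (20 mm thick, every 28 mm) slope down 6 degrees to -y. From +y: loading end (y 306 to 156 mm), outer gate, chamber with clear sides and roof (156 to -76), inner gate, receiving end (-76 to -306).
- load_spot (a point): Point on the roller tops, 108 mm over the worktop, in the middle of the open loading end, 89 mm uphill (+y of the lane) of the outer gate; axes are the lane's. The side rails are 62 mm apart inside and rise 10 mm over the rollers here. A tin let go here rolls down to -y by itself, up to about 0.5 m/s, to whatever stops it.
- outer_gate_sill (a point): Point on the roller tops, mid-width, under the outer gate (entry of the chamber), 99 mm over the worktop.
- inner_gate_sill (a point): Point on the roller tops, mid-width, under the inner gate (far end of the chamber), 74 mm over the worktop.
- end_stop (a point): Middle of the end stop's inner face at the height of the roller tops (50 mm over the worktop), at the low end of the lane (-y).
- outer_gate (a joint): Height in m by which the outer gate is raised: 0 shut, 0.075 fully up. A vertical sliding steel plate between two posts; it stays at whatever height it is left (about 7 N to raise, 3 N to lower). The posts' inner faces are 76 mm apart and they rise 6 mm above the middle of the shut gate's handle.
- inner_gate (a joint): Height in m by which the inner gate is raised: the same make as the outer gate. It may stand a little open (up to 18 mm) at the start.
- outer_gate_handle (a point): Centre of the outer gate's black handle bar on top of its plate (56 mm along the lane's x, 14 mm thick along the lane's y, 16 mm high), 112 mm over the rollers when shut; it moves with the gate. 20 mm of free room under the bar.
- inner_gate_handle (a point): Centre of the inner gate's handle bar, the same as the outer gate's; it moves with the gate.
- tin0_center (a point): Centre of one of the plain metal instrument tins, all alike: closed, lidded, 70 mm long (its x), 48 mm wide (its y), 46 mm high (its z), 0.12 kg or so. 2 or 3 of the tins are there (the others are None). They stand on the worktop in front of the lane, lid up; it does not matter which side is up on the rollers.
- tin1_center (a point): Centre of one of the plain metal instrument tins, all alike: closed, lidded, 70 mm long (its x), 48 mm wide (its y), 46 mm high (its z), 0.12 kg or so. 2 or 3 of the tins are there (the others are None). They stand on the worktop in front of the lane, lid up; it does not matter which side is up on the rollers.
- tin2_center (a point): Centre of one of the plain metal instrument tins, all alike: closed, lidded, 70 mm long (its x), 48 mm wide (its y), 46 mm high (its z), 0.12 kg or so. 2 or 3 of the tins are there (the others are None). They stand on the worktop in front of the lane, lid up; it does not matter which side is up on the rollers.
- tape_roll: Roll of tape lying flat, 68 mm wide, 19 mm high; origin under its centre. A bystander, to be left alone.
- sachet: Flat swab sachet 66 x 46 x 9 mm; origin under its centre. A bystander, to be left alone.
- timer: Timer 66 x 66 x 47 mm; origin under its centre. A bystander, to be left alone.
- scissors: Scissors 150 x 60 x 9 mm lying flat; origin under its centre. A bystander, to be left alone.

How it is judged:
By the outcome, as a careful person would: the job done as asked, in the order asked, and still so for the second after the job is handed in, with the robot touching nothing.
Of tin0, tin1, tin2 only 2 to 3 are there at a start; the rules pass over those that are not, and their reading is None.
At some moment in a run one of tin0, tin1, tin2 may be knocked a few centimetres aside while the robot is not near it.
Once in a run the grip may slacken for a moment while it holds something.
It also fails if it takes over 210 s, if anything falls off the work surface, if the arm or the gripper's body presses on something with over 40 N, if the wrist force passes 120 N, or if a joint passes its speed limit or range.

## Working session

There is one attempt and no reset: what is moved stays moved. The work goes in short steps, each a Python script; the robot and the scene stay as the last script left them, time stands still between calls to the robot, and variables do not carry over. Pictures are saved under pics/ and viewed, at most 14 in all, crops included, and the job is handed in when it is done.

```bash
ls; mkdir -p pics; cat > h.py <<'E'
import numpy as np, cv2
from scipy.spatial.transform import Rotation as Rn
from cell import robot, grip, kin, viewer
def cam2w(p,c):
    i=viewer.camera_info(c); return np.array(i["R"]).T@(np.array(p)-np.array(i["t"]))
def proj(X,c):
    i=viewer.camera_info(c); q=np.array(i["camera_matrix"])@(np.array(i["R"])@np.array(X)+np.array(i["t"])); return q[:2]/q[2]
def ray(uv,z,c):
    i=viewer.camera_info(c);R=np.array(i["R"]);o=-R.T@np.array(i["t"]);d=R.T@np.linalg.inv(np.array(i["camera_matrix"]))@np.array([uv[0],uv[1],1.]);return o+d*(z-o[2])/d[2]
def shot(c,f=None):
    im=viewer.read_camera(c)
    if f: cv2.imwrite("pics/"+f,cv2.cvtColor(np.array(im),cv2.COLOR_RGB2BGR))
    return im
def pts(n,c,minc=0.3):
    return [(round(d["confidence"],2),cam2w(d["at"],c).round(0)) for d in viewer.pinpoint(n,c) if d["confidence"]>=minc]
def down(yaw): # tool z down, tool y (closing) at angle yaw from world y... 
    return (Rn.from_euler('z',yaw)*Rn.from_rotvec([np.pi,0,0])).as_rotvec()
E
python3 - <<'E'
from h import *
print(robot.observe())
for c in ("scene","top"):
    shot(c,c+"0.png")
    for n in ["pass_lane","load_spot","outer_gate_sill","inner_gate_sill","end_stop","outer_gate_handle","inner_gate_handle","tin0_center","timer","tape_roll","sachet","scissors"]:
        print(c,n,pts(n,c,0.2))
E
```

```text
pics
{'t': 0.0, 'joints': array([-1.38499956,  0.46838358, -0.01156555,  1.60359502,  0.00599712,
        1.07141366, -0.05630692]), 'joint_velocities': array([-0.0008124 ,  0.00069869,  0.00020381,  0.00190844,  0.00027427,
       -0.00091597, -0.00028929]), 'joint_torque': array([-1.07364540e-03, -5.20571387e+01, -1.27321554e-02, -2.43745494e+01,
       -5.66701347e-02,  1.71272387e-02,  1.58177113e-04]), 'tcp_pos': array([147.38331804, 632.47976846, 213.64802908]), 'tcp_rot': array([-3.58767219e-01, -3.12097422e+00,  2.77153793e-03]), 'contact_force': array([-0.77175101,  0.2617556 ,  0.80379064]), 'wrist_torque': array([-0.02600913, -0.01138202, -0.0018053 ]), 'grip_force': 0.0, 'grip_width': 0.9999201222096505}
scene pass_lane [(0.8, array([600., -38.,  -5.])), (0.56, array([365., 132.,  -5.]))]
scene load_spot [(0.78, array([615., 209., 108.]))]
scene outer_gate_sill [(0.65, array([611., 120.,  95.])), (0.43, array([422.,  -8.,  19.])), (0.38, array([ 605., -113.,  190.]))]
scene inner_gate_sill [(0.8, array([ 603., -114.,   72.]))]
scene end_stop [(0.76, array([ 596., -342.,  
[... 727 characters left out ...]
.])), (0.37, array([ 424., -141.,   20.]))]
top inner_gate_sill [(0.68, array([ 598., -110.,   75.]))]
top end_stop [(0.93, array([ 586., -339.,   49.])), (0.74, array([611., 210., 110.])), (0.52, array([611., 121.,  97.]))]
top outer_gate_handle [(0.6, array([610., 122., 209.])), (0.43, array([601., -32.,   2.])), (0.21, array([ 598., -108.,   76.]))]
top inner_gate_handle [(0.64, array([ 600., -110.,  190.]))]
top tin0_center [(0.66, array([429.,  -7.,  18.]))]
top timer [(0.61, array([ 354., -306.,    1.]))]
top tape_roll [(0.76, array([371., 367.,  -0.]))]
top sachet [(0.54, array([365., 131.,  -2.]))]
top scissors [(0.71, array([ 477., -384.,   -2.])), (0.71, array([614., 121.,  96.]))]
```

```bash
python3 -c "
import cv2,numpy as np
a=cv2.imread('pics/scene0.png');b=cv2.imread('pics/top0.png')
print(a.shape)"
```

```text
(384, 512, 3)
```

View pics/scene0.png

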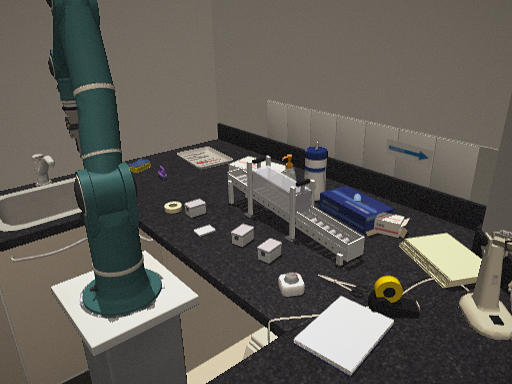

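View pics/top0.png

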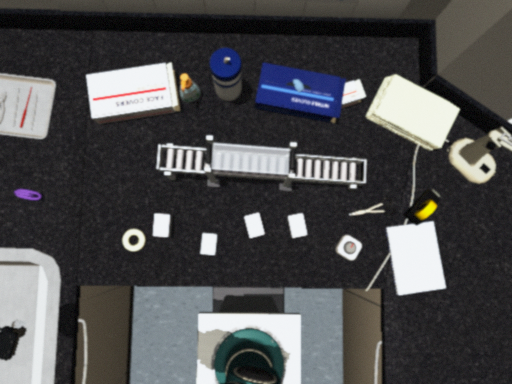

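Top view: three tins at px (161,225), (254,225), (297,225), sachet at (209,244), tape at (133,240), timer at (348,247) and the lane from (160,158) to (366,172). The lane fits origin (604,-36) with yaw of about -0.04. Next I'll fit the tin poses and feel the inner gate.

```bash
cat >> h.py <<'E'
from scipy.optimize import minimize
LY=-0.041; L0=np.array([603.7,-36.,0])
def lane(x,y,z): return L0+Rn.from_euler('z',LY).apply([x,y,z])
def boxmask(x,y,yaw,c,z0=0):
    P=[Rn.from_euler('z',yaw).apply([a,b,0])+[x,y,z0+h] for a in(-35,35) for b in(-24,24) for h in(0,46)]
    h=cv2.convexHull(np.array([proj(p,c) for p in P],np.float32))
    m=np.zeros((384*4,512*4),np.uint8); cv2.fillConvexPoly(m,np.round(h*4+1.5).astype(int),1)
    return cv2.resize(m.astype(np.float32),(512,384),interpolation=cv2.INTER_AREA)
def fittin(mask,c):
    v,u=np.nonzero(mask); p=ray((u.mean(),v.mean()),30,c); m=mask.astype(np.float32)
    f=lambda q:1-np.minimum(m,k:=boxmask(q[0],q[1],q[2],c)).sum()/np.maximum(m,k).sum()
    rs=[minimize(f,[p[0],p[1],w],method='Nelder-Mead',options=dict(initial_simplex=[[p[0],p[1],w],[p[0]+6,p[1],w],[p[0],p[1]+6,w],[p[0],p[1],w+.3]],xatol=.05,fatol=1e-4,maxiter=150)) for w in (-.8,0,.8,1.57)]
    r=min(rs,key=lambda r:r.fun); return r.x[:2],(r.x[2]+np.pi/2)%np.pi-np.pi/2,1-r.fun
def tins(c="top",minc=.3):
    out=[]
    for d in viewer.silhouettes("tin0_center",c):
        if d["confidence"]<minc or d["mask"].sum()<40: continue
        if d["mask"].sum()>2500: continue
        p,w,q=fittin(d["mask"],c); out.append((round(d["confidence"],2),p.round(1),round(w,2),round(q,2),int(d["mask"].sum())))
    return out
def ori(yaw,pitch=0,pos=None):
    """tool down, closing line at yaw from world y, tilted by pitch about the lane x; picks the half turn with the calmer last joint"""
    c=[]
    for k in (0,np.pi):
        R=Rn.from_rotvec(lane(1,0,0)*0+pitch*(Rn.from_euler('z',LY).apply([1,0,0])))*Rn.from_euler('z',yaw+k)*Rn.from_rotvec([np.pi,0,0])
        q=kin.ik(pos,R.as_rotvec())
        if q is not None: c.append((abs(q[6]),R.as_rotvec()))
    return min(c,key=lambda t:t[0])[1]
F=lambda:robot.observe()["contact_force"]
def press(x,y,z1,zmin,fmax=15,step=1.5,feed=30):
    z=z1; f0=F()[2]
    while z>zmin:
        z-=step; robot.servo_line([x,y,z],feed=feed); f=F()[2]-f0
        if f>fmax: break
    return z,robot.observe()["tcp_pos"][2],f
E
python3 - <<'E'
from h import *
shot("top"); 
for t in tins("top"): print("top",t)
shot("scene")
for t in tins("scene"): print("scene",t)
h=lane(0,-76,0); o=ori(LY,0,[h[0],h[1],240])
grip(0)
robot.movep([h[0],h[1],320],o); 
robot.servo_line([h[0],h[1],215],feed=120); print(robot.observe()["tcp_pos"],F(),h,robot.observe()["joints"])
print(press(h[0],h[1],215,186,18)); print(robot.observe()["t"])
E
```

```text
top (0.56, array([422.3,  -9.4]), np.float64(0.26), np.float64(0.92), 354)
[ 601.07983622 -112.24370043  215.77771035] [-0.27216841  0.54080385  0.36662598] [ 600.58487293 -111.93613095    0.        ] [-0.5532687   0.53854752  0.9544805   1.74704919 -0.48611026  1.11123979
 -1.05471473]
(191.0, np.float64(194.40305950001363), np.float64(25.035866643164105))
10.95
```

```bash
cat >> h.py <<'E'
def raise_gate(yl,zs):
    h=lane(0,yl,0); o=ori(LY,0,[h[0],h[1],zs+80]); z0=zs-16
    if np.linalg.norm(robot.observe()["tcp_pos"][:2]-h[:2])>20:
        robot.movep([h[0],h[1],zs+110],o)
    grip(.45)
    robot.servo_line([h[0],h[1],z0],feed=120); print("at",robot.observe()["tcp_pos"],F())
    grip(0,50); print("w",robot.observe()["grip_width"],robot.observe()["grip_force"],F())
    robot.servo_line([h[0],h[1],z0+70],feed=70); print(F())
    f=0;z=z0+70
    while z<z0+84:
        z+=1.5; robot.servo_line([h[0],h[1],z],feed=30); f=F()[2]
        if f<-25: break
    print("top",z-z0,robot.observe()["tcp_pos"][2]-z0,f,robot.observe()["grip_width"])
    robot.servo_line([h[0],h[1],z-2],feed=30)
    grip(.45); robot.servo_line([h[0],h[1],z0+160],feed=150)
E
python3 - <<'E'
from h import *
p=robot.observe()["tcp_pos"]; robot.servo_line([p[0],p[1],300],feed=150)
raise_gate(156,211)
shot("scene","s1.png"); print(pts("outer_gate_handle","scene"),pts("inner_gate_handle","scene"))
shot("top")
print(pts("outer_gate_handle","top"))
for n in ("tin0_center","tin1_center","tin2_center"):
  for t in tins("top",.2): print(t)
  print(pts(n,"top",.2))
print(robot.observe()["t"])
E
```

```text
at [610.67222917 119.94159797 195.85510058] [ 0.31482482 -0.77322504  0.48060979]
w 0.14555099942500285 49.998820424079895 [0.81427338 3.75138375 1.31134287]
[ 2.78112214  4.64215962 -3.51220946]
top 82.0 75.5424798223201 -30.300920344733246 0.1505653075060186
[(0.81, array([609., 119., 287.]))] [(0.74, array([ 603., -111.,  182.]))]
[]Traceback (most recent call last):
  File "<stdin>", line 8, in <module>
  File "h.py", line 36, in tins
    p,w,q=fittin(d["mask"],c); out.append((round(d["confidence"],2),p.round(1),round(w,2),round(q,2),int(d["mask"].sum())))
          ~~~~~~^^^^^^^^^^^^^
  File "h.py", line 29, in fittin
    rs=[minimize(f,[p[0],p[1],w],method='Nelder-Mead',options=dict(initial_simplex=[[p[0],p[1],w],[p[0]+6,p[1],w],[p[0],p[1]+6,w],[p[0],p[1],w+.3]],xatol=.05,fatol=1e-4,maxiter=150)) for w in (-.8,0,.8,1.57)]
        ~~~~~~~~^^^^^^^^^^^^^^^^^^^^^^^^^^^^^^^^^^^^^^^^^^^^^^^^^^^^^^^^^^^^^^^^^^^^^^^^^^^^^^^^^^^^^^^^^^^^^^^^^^^^^^^^^^^^^^^^^^^^^^^^^^^^^^^^^^^^^^^^^^^^^^^^^^^^^^^^^^^^^^^^^^^^^^
    res = _minimize_neldermead(fun, x0, args, callback, bounds=bounds,
                               **options)
    fxcc = func(xcc)
    fx = function(np.copy(x), *(wrapper_args + args))
  File "h.py", line 28, in <lambda>
    f=lambda q:1-np.minimum(m,k:=boxmask(q[0],q[1],q[2],c)).sum()/np.maximum(m,k).sum()
                                 ~~~~~~~^^^^^^^^^^^^^^^^^^
  File "h.py", line 23, in boxmask
    h=cv2.convexHull(np.array([proj(p,c) for p in P],np.float32))
                               ~~~~^^^^^
  File "h.py", line 7, in proj
    i=viewer.camera_info(c); q=np.array(i["camera_matrix"])@(np.array(i["R"])@np.array(X)+np.array(i["t"])); return q[:2]/q[2]
ValueError: time passes only in moves, steps and waits
```

View pics/s1.png

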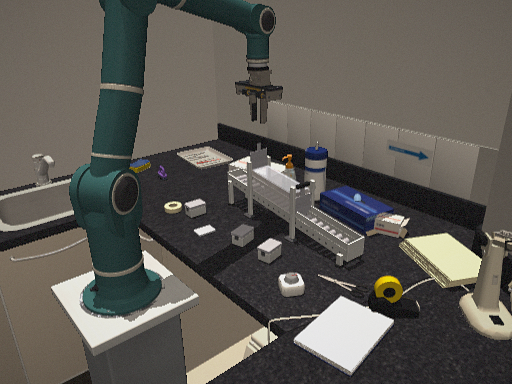

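The outer gate is fully up (plate top near px (260,155)) and the inner one is shut. The three tins stand at px (195,208), (243,236) and (270,250). Next I'll segment the tins myself in the top picture and pick the first.

```bash
python3 - <<'E'
s=open('h.py').read()
s=s.replace('def cam2w',"CI={c:{k:np.array(v) for k,v in viewer.camera_info(c).items() if k in('R','t','camera_matrix')} for c in('scene','top')}\ndef cam2w",1).replace('i=viewer.camera_info(c)','i=CI[c]')
s+='''
def seg(im,c="top",thr=110):
    """bright blobs of tin size on the worktop before the lane"""
    g=cv2.cvtColor(np.array(im),cv2.COLOR_RGB2GRAY); n,lab,st,ce=cv2.connectedComponentsWithStats((g>thr).astype(np.uint8)); out=[]
    for k in range(1,n):
        if not 150<st[k,4]<700: continue
        p=ray(ce[k],30,c)
        if not(300<p[0]<545 and -280<p[1]<450): continue
        q,w,s=fittin(lab==k,c); out.append((q.round(1),round(w,2),round(s,2),int(st[k,4])))
    return out
'''
open('h.py','w').write(s)
E
python3 - <<'E'
from h import *
for f in ("top0.png",):
    for t in seg(cv2.cvtColor(cv2.imread("pics/"+f),cv2.COLOR_BGR2RGB)): print(t)
im=shot("top","t1.png")
for t in seg(im): print("now",t)
for n in ("tin0_center","tin1_center","tin2_center"):
  for t in tins("top",.2): print(n,t)
shot("scene")
for t in tins("scene",.2): print("sc",t)
print(robot.observe()["t"])
E
```

```text
(array([418.9, 279.4]), np.float64(-0.09), np.float64(0.87), 393)
(array([423.1,  -8.5]), np.float64(0.28), np.float64(0.94), 390)
(array([ 424. , -143.8]), np.float64(0.2), np.float64(0.93), 387)
(array([371.7, 364. ]), np.float64(-0.04), np.float64(0.67), 360)
(array([363.3, 132. ]), np.float64(-0.08), np.float64(0.88), 345)
now (array([419.4, 282. ]), np.float64(-0.2), np.float64(0.76), 343)
now (array([422.3,  -9.1]), np.float64(0.23), np.float64(0.87), 321)
now (array([ 424.1, -144.2]), np.float64(0.21), np.float64(0.93), 390)
now (array([371.2, 364.4]), np.float64(-0.05), np.float64(0.68), 360)
tin0_center (0.59, array([422.4, -11. ]), np.float64(0.28), np.float64(0.93), 373)
tin1_center (0.59, array([422.4, -11. ]), np.float64(0.28), np.float64(0.93), 373)
tin2_center (0.59, array([422.4, -11. ]), np.float64(0.28), np.float64(0.93), 373)
21.6917
```

View pics/t1.png

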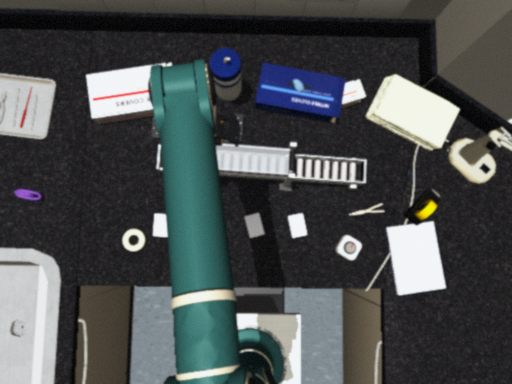

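```bash
cat >> h.py <<'E'
def pick(x,y,w):
    o=ori(w,0,[x,y,60]); grip(1.0); robot.movep([x,y,130],o)
    robot.servo_line([x,y,14],feed=110); grip(0,25); s=robot.observe()
    print("grip",s["grip_width"]*92,s["grip_force"],F())
    robot.servo_line([x,y,150],feed=150); s=robot.observe(); print("lifted",s["grip_width"]*92,s["grip_force"])
    return s["grip_width"]*92
def place(zp=125):
    p=lane(0,245,0); w=[440,222,260]
    o=ori(LY+np.pi/2,np.radians(6),[p[0],p[1],200])
    robot.movep(w,o); robot.servo_line([p[0],p[1],220],feed=180)
    s=robot.observe(); print("above",s["grip_width"]*92,s["grip_force"])
    robot.servo_line([p[0],p[1],140],feed=120); f0=F()[2]
    z=140
    while z>zp:
        z-=1.5; robot.servo_line([p[0],p[1],z],feed=30)
        if F()[2]-f0>5: break
    s=robot.observe(); print("down",z,s["tcp_pos"],F()-[0,0,f0],s["grip_width"]*92)
def release():
    p=lane(0,245,0)
    grip(.68); robot.hold(.2); robot.servo_line([p[0],p[1],230],feed=150)
    robot.servo_line([440,240,270],feed=200)
E
python3 - <<'E'
from h import *
w=pick(419.2,279.8,-.1)
if w>40:
    place(); shot("scene","s2.png")
print(robot.observe()["t"])
im=cv2.imread("pics/s2.png"); cv2.imwrite("pics/s2c.png",cv2.resize(im[120:300,150:370],None,fx=3,fy=3,interpolation=cv2.INTER_CUBIC))
E
```

```text
grip 48.21126521804537 24.803169071674347 [-0.55160072 -0.73291312  1.36663416]
lifted 48.24880337507331 24.805103838443756
above 48.190641227086005 24.8051118850708
down 125.0 [613.64326723 208.787184   124.8628411 ] [-0.5224669   0.10114711 -0.69459208] 47.785229993713905
32.4917
```

View pics/s2c.png

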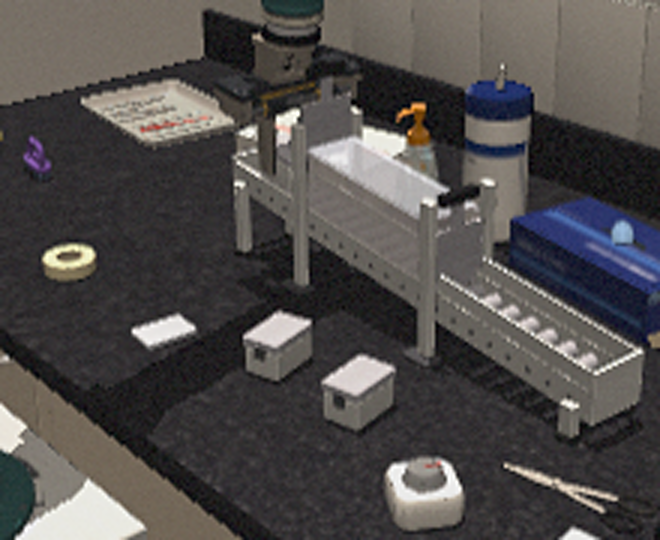

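The tin is held over the loading end behind the left post, near crop px (275,150). There is no contact yet and it is about 2-3 mm above the rollers, so I'll lower a touch and release.

```bash
python3 - <<'E'
from h import *
p=lane(0,245,0); robot.servo_line([p[0],p[1],123.5],feed=30); print(F())
release(); robot.hold(.5)
shot("scene","s3.png"); im=shot("top","t3.png")
for t in seg(im): print(t)
print(tins("top",.2),robot.observe()["t"])
a=cv2.imread("pics/s3.png")[130:290,200:370]; b=cv2.imread("pics/t3.png")[125:260,140:380]
a=cv2.resize(a,None,fx=2.2,fy=2.2); b=cv2.resize(b,(425,239)); H=max(a.shape[0],239)
o=np.zeros((H,a.shape[1]+425,3),np.uint8); o[:a.shape[0],:a.shape[1]]=a; o[:239,a.shape[1]:]=b; cv2.imwrite("pics/c3.png",o); print(o.shape)
E
```

```text
[ 0.35074719  1.01664739 -1.41250471]
(array([499.5, 366.9]), np.float64(1.54), np.float64(0.52), 235)
(array([423. ,  -8.8]), np.float64(0.29), np.float64(0.94), 393)
(array([ 424. , -143.8]), np.float64(0.2), np.float64(0.93), 387)
(array([361.3, 129.9]), np.float64(-0.17), np.float64(0.75), 292)
[(0.7, array([421.9, -10.9]), np.float64(0.27), np.float64(0.94), 366), (0.56, array([362.6, 129.3]), np.float64(-0.12), np.float64(0.79), 308)] 35.9167
(352, 799, 3)
```

View pics/c3.png

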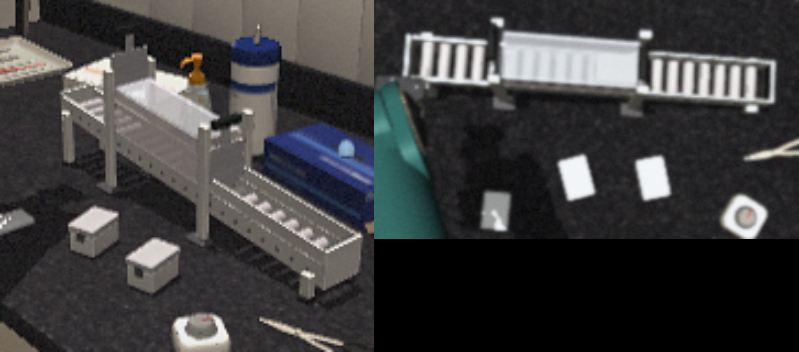

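The first tin lies at the inner gate (bright patch at px (617,65) in the top crop) and the loading end is clear. Next is the second tin.

```bash
cat > nxt.py <<'E'
from h import *
import sys
x,y,w,nm=float(sys.argv[1]),float(sys.argv[2]),float(sys.argv[3]),sys.argv[4]
g=pick(x,y,w)
if g<40: print("MISSED"); sys.exit()
place(123.5)
s=robot.observe()
if not 44<s["grip_width"]*92<52: print("GRIP?"); sys.exit()
release(); robot.hold(.5)
shot("scene","s%s.png"%nm); im=shot("top","t%s.png"%nm)
for t in seg(im): print(t)
print(robot.observe()["t"])
a=cv2.imread("pics/s%s.png"%nm)[130:290,200:370]; b=cv2.imread("pics/t%s.png"%nm)[125:260,140:380]
a=cv2.resize(a,None,fx=2.2,fy=2.2); b=cv2.resize(b,(425,239))
o=np.zeros((352,a.shape[1]+425,3),np.uint8); o[:,:a.shape[1]]=a; o[:239,a.shape[1]:]=b; cv2.imwrite("pics/c%s.png"%nm,o)
E
python3 nxt.py 422.8 -9.2 .28 4
```

```text
grip 47.78901476119873 24.999162554740906 [-0.19975425 -0.31038051  0.642153  ]
lifted 48.064251486262634 24.99889701604843
above 47.67827861363372 24.998897910118103
down 123.5 [613.64909129 208.80519758 123.3802015 ] [ 0.39481805  0.13719987 -0.19875371] 47.74158951984412
(array([498.4, 366.4]), np.float64(1.5), np.float64(0.52), 235)
(array([ 424.1, -143.4]), np.float64(0.21), np.float64(0.93), 390)
(array([362.5, 131. ]), np.float64(-0.16), np.float64(0.73), 287)
49.4583
```

View pics/c4.png

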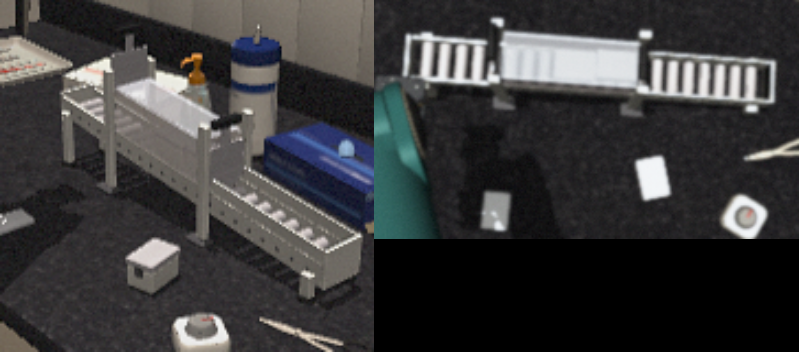

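Two tins lie end to end in the chamber (px 555–637). Now the third.

```bash
python3 nxt.py 423.8 -144 .2 5
```

```text
grip 48.15037099150139 24.965413212776184 [0.19517197 0.47230053 1.52588929]
lifted 48.10351635421305 24.9651101231575
above 47.94757091806997 24.965194165706635
down 123.5 [613.66458419 208.77755827 123.36158046] [ 0.25289995 -0.52629771 -0.93692346] 47.77193537611588
(array([496.2, 365.2]), np.float64(1.37), np.float64(0.57), 256)
(array([361.8, 130.2]), np.float64(-0.24), np.float64(0.73), 284)
63.825
```

View pics/c5.png

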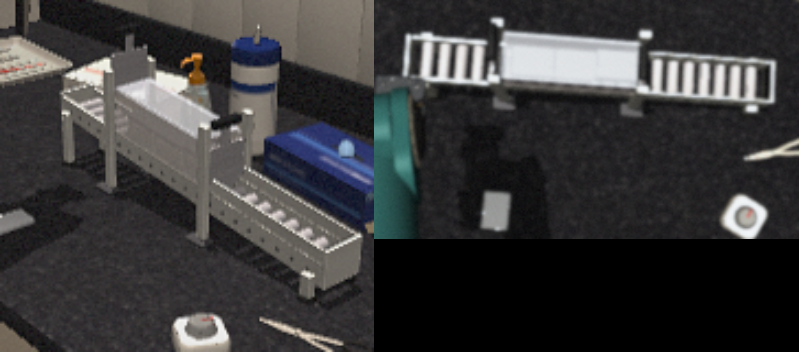

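All three tins are in the chamber (px 503–637) with the loading end empty. I'll shut the outer gate now.

```bash
cat >> h.py <<'E'
def shut_gate(yl,zs):
    """push the handle (centre zs when shut) down from fully up"""
    h=lane(0,yl,0); top=zs+8; grip(0); p=robot.observe()["tcp_pos"]
    robot.servo_line([p[0],p[1],max(p[2],top+120)],feed=200)
    robot.movep([h[0],h[1],top+115],ori(LY,0,[h[0],h[1],top+115])); robot.servo_line([h[0],h[1],top+85],feed=120)
    f0=F()[2]; z=top+85; mx=0
    while z>top+6:
        z-=5; robot.servo_line([h[0],h[1],z],feed=60); f=F()[2]-f0; mx=max(mx,f)
        if f>20: print("blocked",z,f); break
    r=press(h[0],h[1],z,top-8,16) if f<=20 else None
    print("shut",r,"expected",top,"max on the way",mx)
    robot.servo_line([h[0],h[1],top+80],feed=150)
E
python3 - <<'E'
from h import *
shut_gate(156,211)
shot("scene","s6.png"); print(pts("outer_gate_handle","scene"),pts("inner_gate_handle","scene"),robot.observe()["t"])
cv2.imwrite("pics/c6.png",cv2.resize(cv2.imread("pics/s6.png")[120:290,200:380],None,fx=3,fy=3))
E
```

```text
shut (216.5, np.float64(218.90061249945634), np.float64(17.71305622683236)) expected 219 max on the way 0.9199499392438014
[(0.48, array([608., 120., 211.]))] [(0.89, array([ 607., -114.,  183.]))] 72.7333
```

View pics/c6.png

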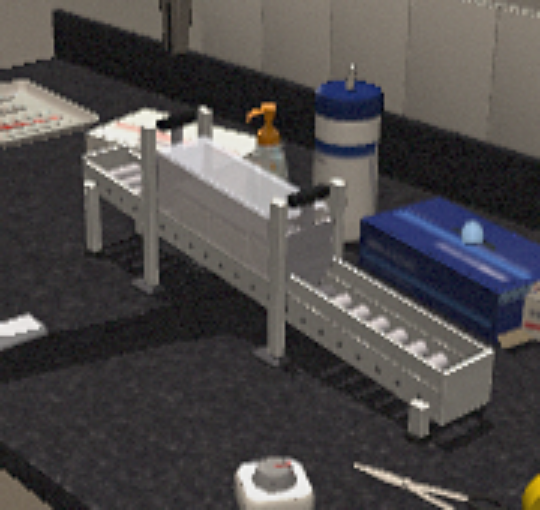

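The outer gate is shut (handle at crop px (178,122), at z 211) and so is the inner. I'll raise the inner gate.

```bash
python3 - <<'E'
from h import *
raise_gate(-76,186); robot.hold(.5)
shot("scene","s7.png"); print(pts("outer_gate_handle","scene"),pts("inner_gate_handle","scene"),robot.observe()["t"])
robot.servo_line([480,-100,346],feed=150); shot("top","t7.png")
a=cv2.imread("pics/s7.png")[130:290,200:370]; b=cv2.imread("pics/t7.png")[125:260,140:380]
a=cv2.resize(a,None,fx=2.2,fy=2.2); b=cv2.resize(b,(425,239))
o=np.zeros((352,a.shape[1]+425,3),np.uint8); o[:,:a.shape[1]]=a; o[:239,a.shape[1]:]=b; cv2.imwrite("pics/c7.png",o)
E
```

```text
at [ 601.06112156 -112.22500841  170.78558737] [0.0776446  0.17906433 0.06238847]
w 0.1479916628110594 50.00171720981598 [-1.36566785  4.06938124  3.96493116]
[ 1.72417952  5.58124656 -2.50161749]
top 79.0 75.48354896929649 -27.554167058729817 0.14516875233699578
[(0.57, array([607., 119., 210.]))] [(0.65, array([ 604., -114.,  260.]))] 80.95
```

View pics/c7.png

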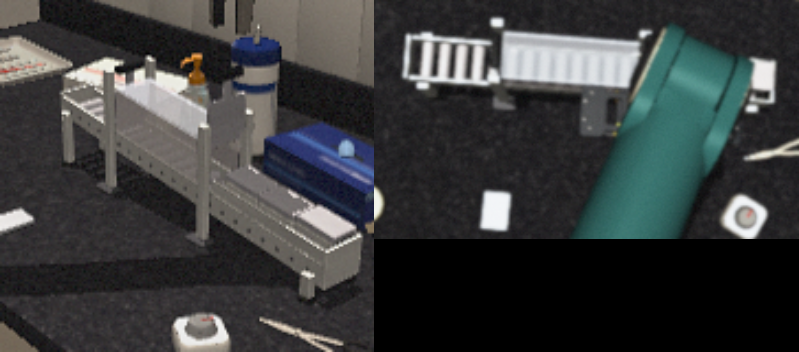

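The tins have rolled to the end stop (crop px (330,222) and uphill of it), and the chamber is empty. I'll shut the inner gate.

```bash
python3 - <<'E'
from h import *
shut_gate(-76,186)
robot.movep([450,200,350],ori(LY,0,[450,200,350])); robot.hold(.3)
shot("scene","s8.png"); print(pts("outer_gate_handle","scene"),pts("inner_gate_handle","scene")); shot("top","t8.png"); print(robot.observe()["t"])
a=cv2.imread("pics/s8.png")[130:290,200:370]; b=cv2.imread("pics/t8.png")[125:260,140:380]
a=cv2.resize(a,None,fx=2.2,fy=2.2); b=cv2.resize(b,(425,239))
o=np.zeros((352,a.shape[1]+425,3),np.uint8); o[:,:a.shape[1]]=a; o[:239,a.shape[1]:]=b; cv2.imwrite("pics/c8.png",o)
E
```

```text
shut (191.5, np.float64(194.4715760018633), np.float64(23.14007925463729)) expected 194 max on the way 0.34323915347982037
[(0.47, array([608., 120., 210.]))] [(0.74, array([ 605., -114.,  183.]))]
92.45
```

View pics/c8.png

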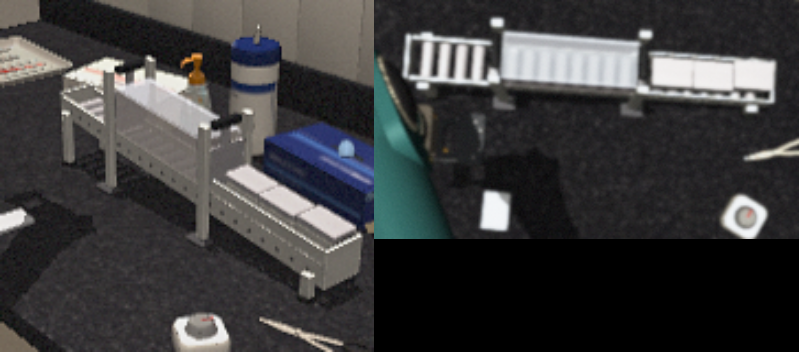

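Both gates are shut, all three tins lie against the end stop (px 652–775), and the other things are where they were.

```bash
python3 -c "
from cell import robot
print(robot.job_done())"
```

```text
the job is handed in; nothing more can be done
None
```

The job is handed in at about 92 s of the 210 s allowed: all three tins are at the receiving end against the end stop, both gates are shut and were never open together, and the other things were left alone.

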